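# Roll a shin tube into the V-block and butt it against the stop

## Robot

A 7-joint arm with a two-finger parallel gripper is mounted at the origin on the work surface. World frame = base frame: x ahead of the robot, y to its left, z up, the work surface at z = 0. Lengths are in m, angles in rad, forces in N, time in s.
With the tool pointing down it reaches from about 0.425 to 0.825 m from the base axis. Payload 3.6 kg.
Tool frame: the origin (TCP) lies on the centre line of the jaws, within the pads' length; the fingertips stand 17 mm ahead of it and the grasp point (between the pads) lies 2 mm behind it; z points along the fingers, y is the direction in which the jaws open and shut (so a half turn about z gives the same grasp; the last joint's range is limited). The gripper opens to 85 mm and grips with 20 to 120 N. Pads are 22 mm wide; open, the fingers measure 114 mm over their backs; the gripper's body (76 mm by 85 mm) begins 54 mm behind the grasp point. The pads swing forward as they close: fully open they stand 13 mm farther back than shut.
Start: joints at [1.315, 0.615, -0.013, 1.423, 0.008, 1.103, -0.04], TCP at [0.147, -0.633, 0.248] pointing down, gripper open.
Joint ranges: [-3.12, 3.12], [-0.3, 2.06], [-1.34, 1.32], [0.26, 2.42], [-1.36, 4.5], [0.01, 1.98], [-2.84, 2.84]. Speed limits (rad/s): [2.79, 2.79, 3.14, 3.14, 3.14, 3.14, 3.14].

## Interface

Orientations are given as [roll, pitch, yaw] about the fixed x, y, z axes, in that order (R = Rz(yaw) Ry(pitch) Rx(roll)).
In Python, from station import telemetry, cams, close_job gives the robot as it stands.
- The arm moves only by the tool apply_moves, never from a script. Its argument "series" is text: rows parted by semicolons, each of 7 numbers parted by spaces: the shift along the tool's x, y, z in m, then the turn, a rotation vector about the tool's x, y, z in degrees, then the finger opening in m, from 0 to 0.0854. A call has 1 to 20 rows; each row shifts and turns the commanded pose from where the row before left it, along the tool's axes as they then stand; what a row does not reach is not made up. A row lasts 1/12 s, in which the tool goes at most 41.7 mm and 7.16 degrees, less where a joint would pass 70% of its speed; a pose out of reach is approached as far as the arm can. A call is refused whole if a number of a shift passes 0.0417 or a number of a turn 7.16, either way. A call with a gripper value outside its range is refused whole. The fingers move at their own pace and stop on an object; "force" is the grip in N (left out, the last holds). Time passes only in rows, so rows that do not move let the fingers close. It gives the time, the measured TCP pose, the force and the opening at its end, in the units of the state.
- telemetry.get_obs(): the state, without advancing time (a new reading comes with each control period).
- cams.get_image(name): name is "scene" or "side" or "wrist"; returns the picture (480x640x3 uint8, red, green, blue); there is no depth.
- cams.camera_params(name): a dict with "mtx" (3x3 intrinsics, pixels), "k1" (the pictures are not rectified: a ray, as slopes to the right and down, at radius r is drawn at 1 + k1 r^2 times it, then the intrinsics apply), "xyz" and "rotation" of the camera in the world. Camera axes: x right, y up, looking along -z (the intrinsics and any distortion apply to the point x, -y, -z); pixel columns grow to the right and rows downward; lengths in m; the calibration is good to about 2 mm. A picture is of the moment at which its call begins: read the wrist's pose just before it. camera_params takes no time and is no camera call; for the wrist camera it gives the pose at the moment of the call.
- close_job(): hands the job in, once; it reports no verdict.
The state is a dict: "t": time; "joint_positions": joint angles; "qvel": joint speeds; "tau": joint torques, N m; "tcp_pos": TCP position; "orientation": TCP orientation; "ft_force": force on the tool from outside, world axes, zero at the start; "torque": the same for the moment, N m; "gripper_width": finger opening in m.
Only numpy, scipy, OpenCV 4.12 (cv2) and the standard library are available. Lean on these libraries where they do the work, as an engineer would, in place of code of your own. Each camera call takes 0.05 s, during which the arm holds its last target. There are 200 camera calls.

## Task

On the plywood loading board lies a loose steel shin tube, to be drilled next. Using only the fingertips or the outside of the fingers, roll it on its side across the board until it drops into the groove of the V-block, then push it along the groove by its end until its other end rests against the stop plate. Push gently; do not grip, lift or tip the tube, and leave the other things on the bench where they are.

Things in the scene. Friction and masses are not known exactly. Their poses are not given: they have to be found in the camera images.
- tube: Steel tube, 30 mm diameter, 140 mm long, about 0.2 kg, loose; dark ends. Origin at its centre; x along the tube (y, z turn as it rolls). Starts on the board, axis 35 mm above the bench, up to 7 degrees off the groove's direction, 115 to 195 mm from the groove line, +x end short of the stop. Rolls easily if pushed at or just below mid-height; a finger above mid-height rubs, jams it and rides over it.
- jig: Fixed jig on the bench: plywood loading board with a dark steel V-block along its +y edge. Origin on the bench under the jig's middle, z up. The board spans jig x -110 to +97 mm, y -160 to +81 mm, top 20 mm above the bench. The tube rolls along jig +y, drops 8 mm into the groove and is stopped by the fence behind it.
- groove_mid (a point): Axes as the jig's. Where the axis of a seated tube lies, half-way along the V-block (27 mm above the bench, jig y +105). The V-block reaches 85 mm either way along x. 90 degree groove along x, bottom line 6 mm above the bench, its near lip flush with the board and 14 mm from the groove line; on the far side a fence from 18 to 45 mm behind the groove line, top 44 mm above the bench. Open at the -x end.
- stop_face (a point): Axes as the jig's. Point on the bright steel stop plate's face, where the tube's end must rest (27 mm above the bench, on the groove line). The 12 mm plate closes the V-block's +x end, is 69 mm wide, top 44 mm above the bench.
- seat (a point): Point fixed to the jig, axes as the jig's: where the tube's centre lies when the tube is fully seated in the groove and its end touches the stop (jig x +15, y +105, 27 mm above the bench). The tube then reaches 70 mm to either side along jig x.
- adapter: Bystander: turned aluminium tube adapter, flanged, 48 mm across, 50 mm tall, standing on the bench to the left of the jig. Origin at its underside.
- jar: Bystander: grey plastic jar with white lid, 64 mm across, 85 mm tall, on the bench to the left of the jig. Origin at its underside.
- screwdriver: Bystander: screwdriver about 200 mm long lying on the bench to the right of the jig. Origin under its middle.
- tin: Bystander: tin with paper label, 72 mm across, 100 mm tall, on the bench to the right of the jig. Origin at its underside.

How it is judged:
On the way, in this order (a step that is already met when the one before it is completed fails the run):
1. the tube has rolled over at least 130 degrees while still out on the board (angle between tube's own z axis and vertical above 2.3 rad and y of tube in the frame of seat below -0.02 m).
2. the tube lies in the groove, square with it (y of tube in the frame of seat between -0.003 and 0.003 m and z of tube in the frame of seat between -0.003 and 0.003 m and angle between the x axis of tube and the x axis of jig, either way round below 0.035 rad), for 0.2 s.
At the end, for the whole second after the job is handed in: The tube lies at rest in the groove: axis within 3 mm of the seated line in height and sideways and within 2 degrees of its direction, end within 3 mm of the stop plate (all of step 2 and x of tube in the frame of seat between -0.003 and 0.003 m and linear speed of tube below 0.01 m/s and angular speed of tube below 0.15 rad/s); the robot touches nothing.
It fails at once if the fingers grip or press the tube with more than 40 N (contact force between the fingers and tube above 40 N).
It fails at once if the tube is lifted: its centre more than 10 mm above its height on the board (height (world z) of tube above 0.045 m).
It fails at once if the tube is tipped more than 14 degrees from level (angle between tube's own x axis and vertical below 1.32 rad or angle between tube's own x axis and vertical above 1.82 rad).
It fails at once if the tube leaves the board (height (world z) of tube below 0.021 m).
It fails at once if a bystander (adapter, jar, screwdriver, tin) is moved more than 15 mm (distance of any of adapter, jar, screwdriver, tin from where it was at the start of the episode above 0.015 m).
It also fails if it takes over 48 s, if anything falls off the work surface, if the arm or the gripper's body presses on something with over 40 N, if the wrist force passes 120 N, or if a joint passes its speed limit or range.

## Working session

There is one attempt and no reset: what is moved stays moved. The work goes in short steps, Python scripts to look and compute and a tool call to move; the robot and the scene stay as the last step left them, time stands still between calls to the robot, and variables do not carry over. Pictures are saved under pics/ and viewed, about 8 in all and at most 12, crops included, and the job is handed in when it is done.

Besides the shell and the picture viewer there is one more tool, called after "Emit:" as a command line: name --argument value ..., lists and objects as JSON in quotes. apply_moves: Moves the arm, as the interface text tells. Its arguments: {"type":"object","properties":{"series":{"type":"string"},"force":{"type":"number"}},"required":["series"]}

```bash
mkdir -p pics; ls
python3 - <<'E'
from station import telemetry, cams
import cv2, numpy as np
print(telemetry.get_obs())
for n in ("scene","side"):
    p=cams.camera_params(n); print(n,p)
    cv2.imwrite(f"pics/{n}0.png",cams.get_image(n)[:,:,::-1])
E
```

```text
pics
{'t': 0.0, 'joint_positions': array([ 1.31551474,  0.61597661, -0.01260436,  1.42491036,  0.0080779 ,
        1.10339351, -0.04039126]), 'qvel': array([-2.08698700e-03, -2.10507980e-05, -4.85869290e-04,  9.89969524e-04,
        1.16681363e-03,  3.19444055e-04,  7.13608006e-04]), 'tau': array([-4.04315151e-04, -4.69219923e+01,  2.59638308e-01, -1.71034366e+01,
        1.00925955e-02,  9.59846482e-03,  1.24999872e-06]), 'tcp_pos': array([ 0.14725862, -0.6323555 ,  0.24709706]), 'orientation': array([-3.13895466e+00,  2.62650898e-05,  2.28837167e-01]), 'ft_force': array([-0.10803356, -0.56657225,  0.14345363]), 'torque': array([-1.54294948e-02, -2.35308118e-05,  1.97629498e-02]), 'gripper_width': 0.0853001624267128}
scene {'mtx': array([[521.60903961,   0.        , 325.41294347],
       [  0.        , 521.60903961, 241.50467186],
       [  0.        ,   0.        ,   1.        ]]), 'k1': -0.020636991417656993, 'xyz': array([1.13403371, 0.31281516, 0.94930922]), 'rotation': array([0.61306572, 0.00354273, 2.07057283])}
side {'mtx': array([[555.96529817,   0.        , 310.74395636],
       [  0.        , 555.96529817, 245.34938031],
       [  0.        ,   0.        ,   1.        ]]), 'k1': -0.04229388864548444, 'xyz': array([-0.04283698,  0.91139717,  0.73569052]), 'rotation': array([ 1.03712636e+00,  1.47291232e-03, -2.52955194e+00])}
```

View pics/scene0.png

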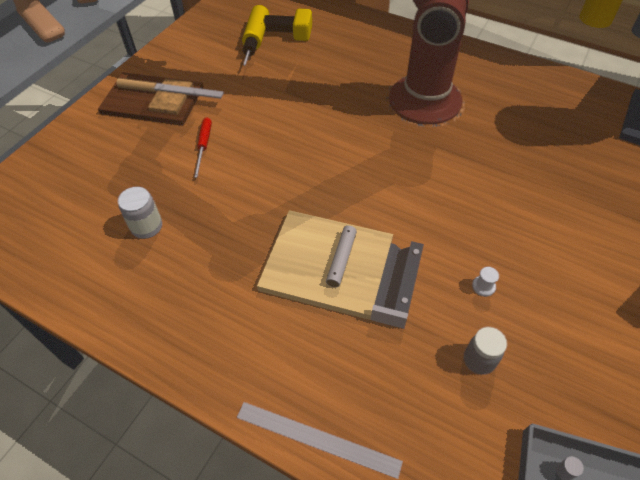

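View pics/side0.png

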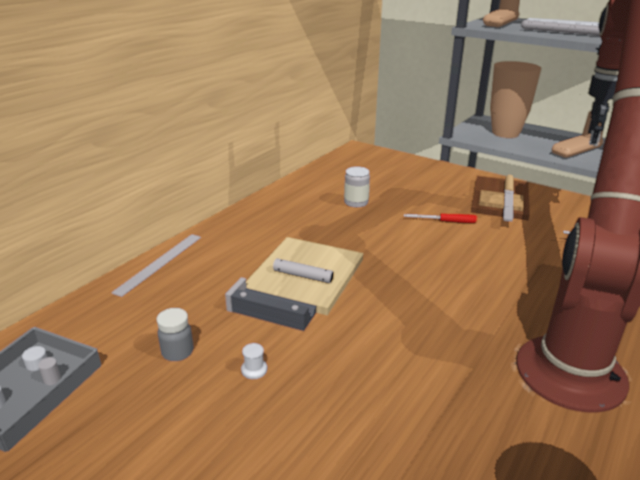

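Scene: the board's corners are at about (289,213), (258,292), (393,235) and (373,318). The stop plate is at (390,317) and the tube runs from (349,230) to (333,283). The side view shows the same layout. I'll enlarge both views to get precise pixels.

```bash
cat > h.py <<'E'
import numpy as np, cv2
from scipy.spatial.transform import Rotation as R
from station import telemetry, cams
def cam(n):
    p=cams.camera_params(n); M=R.from_euler('xyz',p['rotation']).as_matrix()@np.diag([1,-1,-1])
    return p['mtx'],np.array([p['k1'],0,0,0,0.]),M,np.array(p['xyz'])
def proj(c,P):
    K,D,M,t=c; q=(np.atleast_2d(P)-t)@M; s=q[:,:2]/q[:,2:]; s=s*(1+D[0]*(s**2).sum(1,keepdims=True))
    return s@K[:2,:2].T+K[:2,2]
def ray(c,uv):
    K,D,M,t=c; s=cv2.undistortPoints(np.array(uv,float).reshape(-1,1,2),K,D)[:,0]
    d=np.c_[s,np.ones(len(s))]@M.T; return t,d
def onz(c,uv,z):
    t,d=ray(c,uv); return t+d*((z-t[2])/d[:,2])[:,None]
def crop(n,x,y,w,h,k,f,img=None):
    im=cams.get_image(n) if img is None else img
    cv2.imwrite(f,cv2.resize(im[y:y+h,x:x+w,::-1],None,fx=k,fy=k,interpolation=cv2.INTER_CUBIC)); return im
E
python3 - <<'E'
from h import *
crop("scene",0,0,1,1,1,"pics/x.png",cv2.imread("pics/scene0.png")[:,:,::-1])
crop("scene",250,200,180,135,4,"pics/c1.png",cv2.imread("pics/scene0.png")[:,:,::-1])
crop("side",220,230,150,105,5,"pics/c2.png",cv2.imread("pics/side0.png")[:,:,::-1])
E
```

```text
(no output)
```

View pics/c1.png

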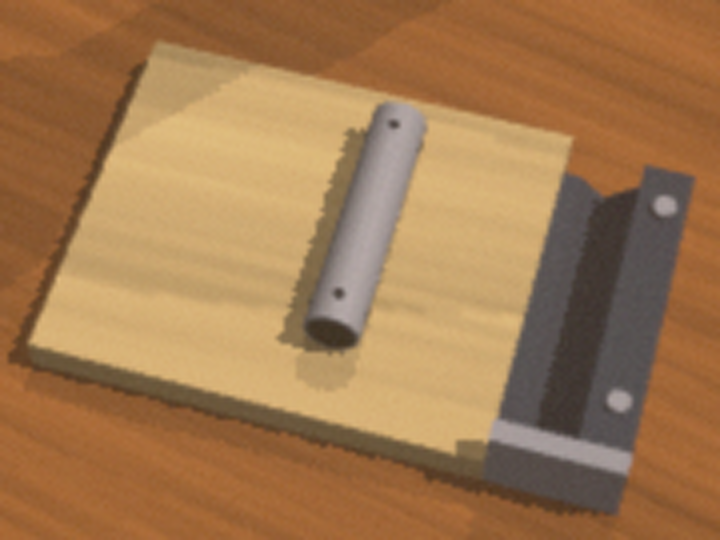

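View pics/c2.png

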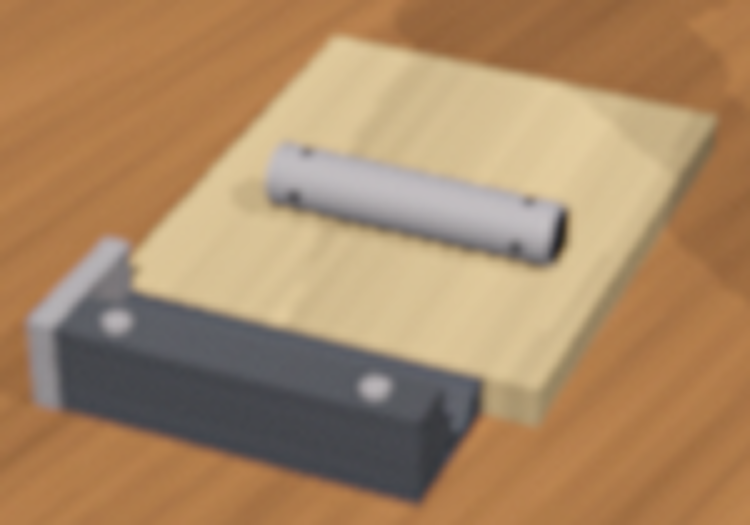

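```bash
cat > jig.py <<'E'
from h import *
from scipy.optimize import least_squares
cs,cd=cam("scene"),cam("side")
f1=lambda a:(np.array(a,float)+.5)/4-.5+[250,200]
f2=lambda a:(np.array(a,float)+.5)/5-.5+[220,230]
A=[(-110,-160,20,155,42),(97,-160,20,30,345),(-110,81,20,573,137),(-85,150,44,694,177),(-85,123,44,645,167),(85,81,44,497,420),(85,150,44,634,457),(97,150,44,627,473),(97,81,44,489,440),(97,150,0,617,513)]
B=[(97,-160,20,338,36),(-110,-160,20,717,118),(-110,81,20,545,390),(97,150,44,30,318),(85,150,44,60,330),(97,81,44,108,237),(-85,150,44,418,418),(-85,150,0,420,500),(-85,123,44,445,393)]
A,B=np.array(A,float),np.array(B,float)
def tf(p,P): c,s=np.cos(p[3]),np.sin(p[3]); return P/1000@np.array([[c,s,0],[-s,c,0],[0,0,1]])+p[:3]
fun=lambda p:np.r_[(proj(cs,tf(p,A[:,:3]))-f1(A[:,3:])).ravel(),(proj(cd,tf(p,B[:,:3]))-f2(B[:,3:])).ravel()]
r=least_squares(fun,[.6,0,0,0.1],loss='soft_l1')
p=r.x
if __name__=="__main__":
    print(p); print(fun(p).reshape(-1,2).round(1).tolist())
    for c,rg in((cs,slice(0,len(A))),(cd,slice(len(A),None))):
        q=least_squares(lambda p:fun(p).reshape(-1,2)[rg].ravel(),p,loss='soft_l1').x; print('single',q)
    e=np.r_[onz(cs,f1([(333,332)]),.035),onz(cd,f2([(556,233)]),.035)]
    print(e,np.linalg.norm(e[0]-e[1]))
    J=(e-p[:3]);c,s=np.cos(p[3]),np.sin(p[3]); print('jig',J@np.array([[c,-s],[s,c]]+[[0,0]]))
    print('seat',tf(p,np.array([[15,105,27]])))
E
python3 jig.py
```

```text
[0.59852427 0.06110263 0.00194953 0.21590356]
[[0.2, -0.5], [-0.7, -0.4], [-0.3, -0.4], [0.2, -0.5], [-0.2, -0.9], [-0.9, -0.8], [-0.4, -1.2], [0.2, 0.1], [-0.3, -0.5], [-0.1, 0.2], [-0.8, 0.4], [-0.4, 0.0], [-1.4, 0.3], [-0.8, 1.0], [-1.9, -0.1], [-0.7, 0.5], [0.2, 1.3], [-0.0, 2.0], [-0.0, -1.1]]
single [ 0.59756278  0.06143161 -0.00121849  0.21715378]
single [ 0.60236029  0.05359706 -0.00259386  0.21129434]
[[0.653424   0.06397072 0.035     ]
 [0.52317969 0.02778989 0.035     ]] 0.13517629565200415
jig [[ 0.05423956 -0.00895967]
 [-0.08073191 -0.01639825]]
seat [[0.59068186 0.16687832 0.02894953]]
```

The jig fits at about (0.598, 0.061) with yaw 0.216 and 1–2 px residuals. The jig's z comes out 2 mm high, which is within the calibration error. The tube's centre is at about jig (−13, −12), skewed +3°, with a measured length of 135 mm against the 140 mm given. I'll push with the sides of two open fingers, with tool y along the jig's x. First I move above a point behind the tube.

Emit:
apply_moves --series "0.0292 -0.0262 0 0 0 0 0.085;0.0292 -0.0262 0 0 0 0 0.085;0.0292 -0.0262 0 0 0 0 0.085;0.0292 -0.0262 0 0 0 0 0.085;0.0292 -0.0262 0 0 0 0 0.085;0.0292 -0.0262 0 0 0 0 0.085;0.0292 -0.0262 0 0 0 0 0.085;0.0292 -0.0262 0 0 0 0 0.085;0.0292 -0.0262 0 0 0 0 0.085;0.0292 -0.0262 0 0 0 0 0.085;0.0292 -0.0262 0 0 0 0 0.085;0.0292 -0.0262 0 0 0 0 0.085;0.0292 -0.0262 0 0 0 0 0.085;0.0292 -0.0262 0 0 0 0 0.085;0.0292 -0.0262 0 0 0 0 0.085;0.0292 -0.0262 0 0 0 0 0.085;0.0292 -0.0262 0 0 0 0 0.085;0.0292 -0.0262 0 0 0 0 0.085;0.0292 -0.0262 0 0 0 0 0.085;0.0292 -0.0262 0 0 0 0 0.085"

```text
t: 1.77
tcp_pos: [0.5978, 0.0115, 0.2479]
orientation: [-3.142, 0.001, 0.229]
ft_force: [-0.0, -0.9, -0.0]
gripper_width: 0.0853
```

Emit:
apply_moves --series "0 0 0 0 0 -6.87 0.085;0 0 0 0 0 -6.87 0.085;0 0 0 0 0 -6.87 0.085;0 0 0 0 0 -6.87 0.085;0 0 0 0 0 -6.87 0.085;0 0 0 0 0 -6.87 0.085;0 0 0 0 0 -6.87 0.085;0 0 0 0 0 -6.87 0.085;0 0 0 0 0 -6.87 0.085;0 0 0 0 0 -6.87 0.085;0 0 0 0 0 -6.87 0.085;0 0 0 0 0 -6.87 0.085;0 0 0 0 0 -6.87 0.085;0 0 0 0 0 0 0.085;0 0 0 0 0 0 0.085"

```text
t: 3.02
tcp_pos: [0.5971, 0.0095, 0.2478]
orientation: [-3.141, -0.0, 1.784]
ft_force: [0.8, -0.4, 0.9]
gripper_width: 0.0854
```

Run:
```python
from h import *
o=telemetry.get_obs(); print({k:o[k] for k in('t','joint_positions','tcp_pos','orientation')})
p=cams.camera_params("wrist");print(p)
cv2.imwrite("pics/w1.png",cams.get_image("wrist")[:,:,::-1])
c=cam("wrist"); np.savez("w1.npz",K=c[0],D=c[1],M=c[2],t=c[3])
```

```text
{'t': 3.0167, 'joint_positions': array([ 0.27732126,  0.58205295, -0.54519756,  1.57352311,  0.32866045,
        1.07986546, -0.13789675]), 'tcp_pos': array([0.59707022, 0.00948027, 0.24781512]), 'orientation': array([-3.14052982e+00, -4.76072064e-04,  1.78425942e+00])}
{'mtx': array([[400.86751096,   0.        , 321.47797232],
       [  0.        , 400.86751096, 233.6128049 ],
       [  0.        ,   0.        ,   1.        ]]), 'k1': -0.08481217055317275, 'xyz': array([0.58191613, 0.07745102, 0.37297766]), 'rotation': array([-0.27411367,  0.00200546,  0.21463318])}
```

View pics/w1.png

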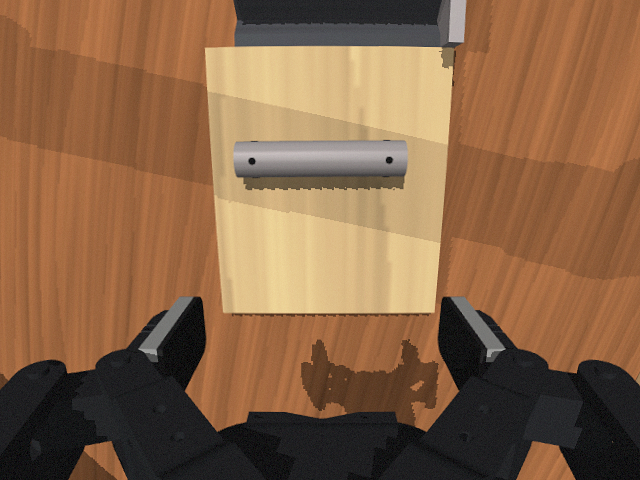

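The wrist view shows the board's far corners at (206,48) and (453,47) and its near corners at (223,313) and (435,313). The tube runs from (234,160) to (407,158), and the V-block and stop are at the top right.

Run:
```python
from jig import *
z=np.load("w1.npz"); w=(z['K'],z['D'],z['M'],z['t'])
C=np.array([(-110,81,20,206,48),(97,81,20,453,46),(-110,-160,20,223,313),(97,-160,20,435,313)],float)
q=least_squares(lambda p:np.r_[fun(p),3*(proj(w,tf(np.r_[p],C[:,:3]))-C[:,3:]).ravel()],p,loss='soft_l1').x
print('all',q,(proj(w,tf(q,C[:,:3]))-C[:,3:]).round(1).tolist())
q=least_squares(lambda p:(proj(w,tf(np.r_[p[:2],0,p[2]],C[:,:3]))-C[:,3:]).ravel(),p[[0,1,3]]).x
q=np.r_[q[:2],0,q[2]];print('wrist z=0',q,(proj(w,tf(q,C[:,:3]))-C[:,3:]).round(1).tolist())
print('z by side/scene res', )
c,s=np.cos(q[3]),np.sin(q[3])
e=onz(w,[(234,159.5),(407,158.5)],.037); J=(e-q[:3])[:,:2]@np.array([[c,-s],[s,c]]); print('tube jig',J, np.linalg.norm(J[0]-J[1]), 'yaw',np.degrees(np.arctan2(*(J[1]-J[0])[::-1])))
# two-view height of the tube: wrist axis ends vs scene +x end, side -x end
def tri(c1,a,c2,b):
    t1,d1=ray(c1,[a]);t2,d2=ray(c2,[b]);d1,d2=d1[0],d2[0]
    k=np.linalg.lstsq(np.c_[d1,-d2],t2-t1,rcond=None)[0];return (t1+k[0]*d1+t2+k[1]*d2)/2,np.linalg.norm(t1+k[0]*d1-t2-k[1]*d2)
print(tri(w,(407,158.5),cs,f1((333,332))),tri(w,(234,159.5),cd,f2((556,233))))
o=telemetry.get_obs()['tcp_pos']; print('tcp jig',(o-q[:3])[:2]@np.array([[c,-s],[s,c]]))
# finger tips seen
```

```text
all [5.98404875e-01 6.09325631e-02 4.91884460e-04 2.19236980e-01] [[-1.8, -0.4], [0.9, 0.8], [0.1, 0.3], [-0.1, -0.5]]
wrist z=0 [0.59861322 0.06101958 0.         0.21902214] [[-1.4, -0.3], [1.0, 0.9], [0.4, 0.1], [-0.1, -0.7]]
z by side/scene res
tube jig [[-0.08634504 -0.01035018]
 [ 0.05780341 -0.01011038]] 0.1441486495020611 yaw 0.09531716764680882
(array([0.65629   , 0.06458827, 0.04009678]), np.float64(0.0015723559959947614)) (array([0.51817471, 0.0334369 , 0.04037991]), np.float64(0.0024307636696699283))
tcp jig [-0.01260975 -0.0498919 ]
```

The tube's centre is at about jig (−14, −10), parallel to the groove within about 3°. Its measured axis height of 40 mm is a few mm above the stated 35 mm, which is within pixel error. Next I descend behind it and check the fingertip height.

Emit:
apply_moves --series "0 0 0.03 0 0 -0.3 0.085;0 0 0.03 0 0 0 0.085;0 0 0.03 0 0 0 0.085;0 0 0.03 0 0 0 0.085;0 0 0.03 0 0 0 0.085;0 0 0.03 0 0 0 0.085;0 0 0.015 0 0 0 0.085;0 0 0.008 0 0 0 0.085;0 0 0 0 0 0 0.085;0 0 0 0 0 0 0.085;0 0 0 0 0 0 0.085"

```text
t: 3.98
tcp_pos: [0.5986, 0.0101, 0.0469]
orientation: [3.139, 0.0, 1.792]
ft_force: [0.8, 0.2, -0.6]
gripper_width: 0.0849
```

Run:
```python
from h import *
print(telemetry.get_obs()['tcp_pos'])
a=crop("scene",265,190,130,130,3,"pics/x.png")[190:320,265:395]
b=cams.get_image("side")[215:315,240:370]
f=lambda i:cv2.resize(i[:,:,::-1],(400,int(400*i.shape[0]/i.shape[1])),interpolation=cv2.INTER_CUBIC)
A,B=f(a),f(b); B=cv2.copyMakeBorder(B,0,len(A)-len(B),0,0,0); cv2.imwrite("pics/d1.png",np.hstack([A,B]))
```

```text
[0.59857357 0.01012752 0.0468507 ]
```

View pics/d1.png

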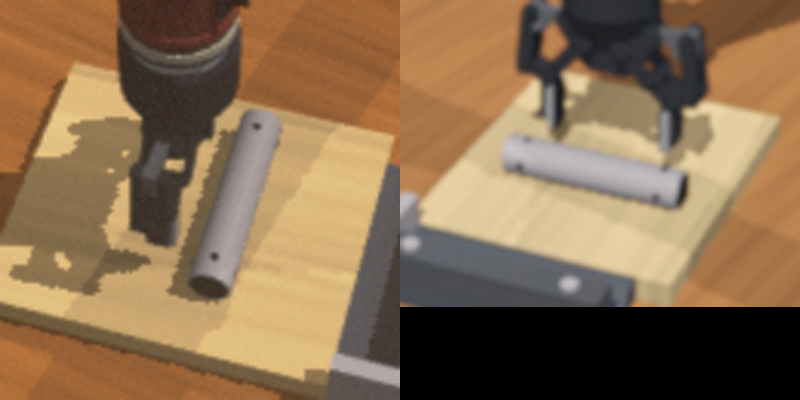

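The scene panel shows the +x fingertip's lower edge from (133,232) to (172,245), clear of the tube. The side panel shows both tips behind the tube, at about (553,132) and (665,150). I'll work out the tip height from these.

Run:
```python
from jig import *
k=400/130
o=telemetry.get_obs(); T=R.from_euler('xyz',o['orientation']).as_matrix()
for dz in (0,.004,.008,.013,.017):
    P=[o['tcp_pos']+T@[a,b,dz] for a,b in((-.011,.05),(.011,.05),(0,.05),(0,-.05))]
    a=((proj(cs,P[:2])-[265,190])*k); b=(proj(cd,P[2:])-[240,215])*k+[400,0]
    print(dz,a.round().tolist(),b.round().tolist())
```

```text
0 [[140.0, 238.0], [172.0, 246.0]] [[550.0, 120.0], [671.0, 147.0]]
0.004 [[140.0, 241.0], [172.0, 249.0]] [[550.0, 124.0], [671.0, 151.0]]
0.008 [[141.0, 244.0], [172.0, 252.0]] [[550.0, 129.0], [671.0, 156.0]]
0.013 [[141.0, 248.0], [172.0, 256.0]] [[550.0, 134.0], [671.0, 161.0]]
0.017 [[141.0, 252.0], [172.0, 259.0]] [[550.0, 139.0], [671.0, 166.0]]
```

The tips stand about 4 mm ahead of the TCP when open, which agrees with 17 − 13. I lower to a TCP height of about 32 mm, which puts the tips at about 28 mm, watching the force.

Emit:
apply_moves --series "0 0 0.004 0 0 0 0.085;0 0 0.003 0 0 0 0.085;0 0 0.002 0 0 0 0.085;0 0 0 0 0 0 0.085;0 0 0 0 0 0 0.085"

```text
t: 4.5
tcp_pos: [0.5972, 0.0097, 0.0361]
orientation: [-3.141, -0.0, 1.793]
ft_force: [-1.0, -0.4, 0.3]
gripper_width: 0.0851
```

Emit:
apply_moves --series "0 0 0.002 0 0 0 0.085;0 0 0.002 0 0 0 0.085;0 0 0.002 0 0 0 0.085;0 0 0 0 0 0 0.085;0 0 0 0 0 0 0.085"

```text
t: 4.92
tcp_pos: [0.5972, 0.0098, 0.0301]
orientation: [-3.141, -0.0, 1.793]
ft_force: [0.1, 0.8, 0.5]
gripper_width: 0.0848
```

Emit:
apply_moves --series "0.003 0 0 0 0 0 0.085;0.003 0 0 0 0 0 0.085;0.003 0 0 0 0 0 0.085;0.003 0 0 0 0 0 0.085;0.002 0 0 0 0 0 0.085;0.002 0 0 0 0 0 0.085;0.002 0 0 0 0 0 0.085;0.002 0 0 0 0 0 0.085;0.002 0 0 0 0 0 0.085;0.002 0 0 0 0 0 0.085;0.003 0 0 0 0 0 0.085;0.003 0 0 0 0 0 0.085;0.003 0 0 0 0 0 0.085;0.003 0 0 0 0 0 0.085;0.003 0 0 0 0 0 0.085;0.003 0 0 0 0 0 0.085;0.003 0 0 0 0 0 0.085;0.003 0 0 0 0 0 0.085;0.003 0 0 0 0 0 0.085;0.003 0 0 0 0 0 0.085"

```text
t: 6.58
tcp_pos: [0.5854, 0.0628, 0.0304]
orientation: [-3.142, -0.0, 1.793]
ft_force: [-0.4, -0.1, 0.9]
gripper_width: 0.0847
```

```bash
cat > duo.py <<'E'
from h import *
import sys
o=telemetry.get_obs(); print(o['t'],o['tcp_pos'],o['ft_force'])
a=cams.get_image("scene")[190:330,265:435]
b=cams.get_image("side")[215:335,220:370]
f=lambda i:cv2.resize(i[:,:,::-1],(400,int(400*i.shape[0]/i.shape[1])),interpolation=cv2.INTER_CUBIC)
A,B=f(a),f(b); m=max(len(A),len(B)); pad=lambda i:cv2.copyMakeBorder(i,0,m-len(i),0,0,0)
cv2.imwrite(sys.argv[1],np.hstack([pad(A),pad(B)]))
E
python3 duo.py pics/d2.png
```

```text
6.5833 [0.58536976 0.06275481 0.03036593] [-0.43541053 -0.08326984  0.90800769]
```

View pics/d2.png

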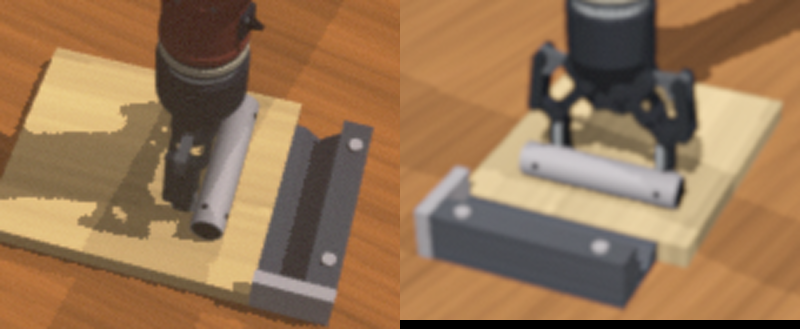

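The tube is ahead of the fingers and square to the groove, with no force on the tool. It lies at (230,165) in the scene panel, roughly half-way. I keep rolling it.

Emit:
apply_moves --series "0.003 0 0 0 0 0 0.085;0.003 0 0 0 0 0 0.085;0.003 0 0 0 0 0 0.085;0.003 0 0 0 0 0 0.085;0.003 0 0 0 0 0 0.085;0.003 0 0 0 0 0 0.085;0.003 0 0 0 0 0 0.085;0.003 0 0 0 0 0 0.085;0.003 0 0 0 0 0 0.085;0.003 0 0 0 0 0 0.085;0.003 0 0 0 0 0 0.085;0.003 0 0 0 0 0 0.085;0.003 0 0 0 0 0 0.085;0.003 0 0 0 0 0 0.085;0.003 0 0 0 0 0 0.085;0.003 0 0 0 0 0 0.085;0.003 0 0 0 0 0 0.085;0.003 0 0 0 0 0 0.085;0.003 0 0 0 0 0 0.085;0.002 0 0 0 0 0 0.085"

```text
t: 8.35
tcp_pos: [0.5723, 0.1207, 0.0304]
orientation: [3.141, -0.0, 1.793]
ft_force: [-0.6, 0.7, 0.2]
gripper_width: 0.0846
```

```bash
python3 duo.py pics/d3.png
```

```text
8.35 [0.57233452 0.1206555  0.03037954] [-0.64981518  0.70267677  0.23769683]
```

View pics/d3.png

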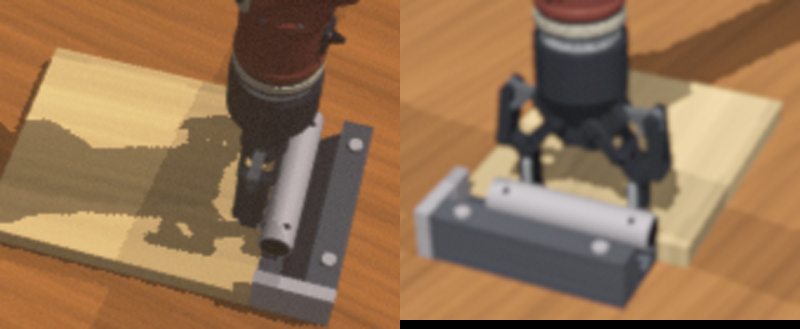

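The tube lies at the lip, at (292,185) in the scene panel, and is still square. I roll it another 10 mm or so to drop it in.

Emit:
apply_moves --series "0.002 0 0 0 0 0 0.085;0.002 0 0 0 0 0 0.085;0.002 0 0 0 0 0 0.085;0.002 0 0 0 0 0 0.085;0.002 0 0 0 0 0 0.085;0 0 0 0 0 0 0.085;0 0 0 0 0 0 0.085;0 0 0 0 0 0 0.085;0 0 0 0 0 0 0.085;0 0 0 0 0 0 0.085;0 0 0 0 0 0 0.085"

```text
t: 9.37
tcp_pos: [0.5703, 0.1296, 0.0304]
orientation: [3.142, 0.0, 1.793]
ft_force: [0.3, 0.9, 0.6]
gripper_width: 0.0851
```

```bash
python3 duo.py pics/d4.png
```

```text
9.3667 [0.57029675 0.12961243 0.03035384] [0.30739646 0.90081737 0.63559419]
```

View pics/d4.png

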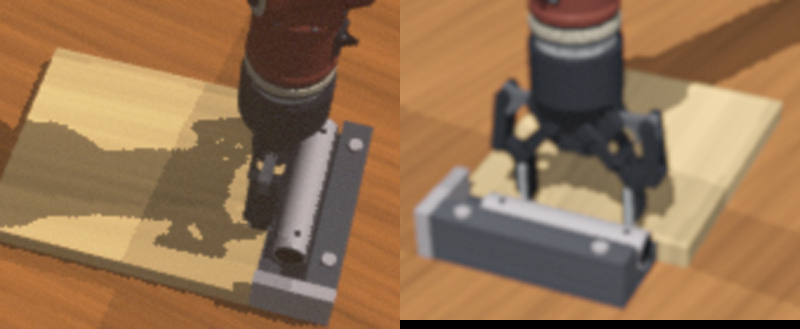

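The tube has dropped into the groove, and its top is now level with the fence. I back off, rise, shut the fingers and go beyond the −x end.

Emit:
apply_moves --series "-0.005 0 0 0 0 0 0.085;-0.005 0 0 0 0 0 0.085;0 0 -0.03 0 0 0 0.085;0 0 -0.04 0 0 0 0.085;0 0 -0.04 0 0 0 0.085;0 0 -0.04 0 0 0 0.04;0.014 -0.035 0 0 0 0 0;0.014 -0.035 0 0 0 0 0;0.014 -0.035 0 0 0 0 0;0 -0.007 0 0 0 0 0;0 0 0 0 0 0 0;0 0 0 0 0 0 0;0 0 0 0 0 0 0"

```text
t: 10.55
tcp_pos: [0.4559, 0.1358, 0.1805]
orientation: [3.14, -0.0, 1.791]
ft_force: [1.1, 0.5, -0.4]
gripper_width: -0.0001
```

Run:
```python
from h import *
o=telemetry.get_obs(); print({k:o[k] for k in('t','joint_positions','tcp_pos','orientation','gripper_width')})
cv2.imwrite("pics/w2.png",cams.get_image("wrist")[:,:,::-1])
c=cam("wrist"); np.savez("w2.npz",K=c[0],D=c[1],M=c[2],t=c[3]); print(c[3])
```

```text
{'t': 10.55, 'joint_positions': array([ 0.02687332,  0.48342371, -0.5178436 ,  1.9887135 ,  0.34375544,
        0.752831  , -0.47544104]), 'tcp_pos': array([0.45592895, 0.1358376 , 0.18052666]), 'orientation': array([ 3.13952081e+00, -1.05087515e-04,  1.79069409e+00]), 'gripper_width': -6.49479927770723e-05}
[0.43997915 0.20373192 0.30551237]
```

View pics/w2.png

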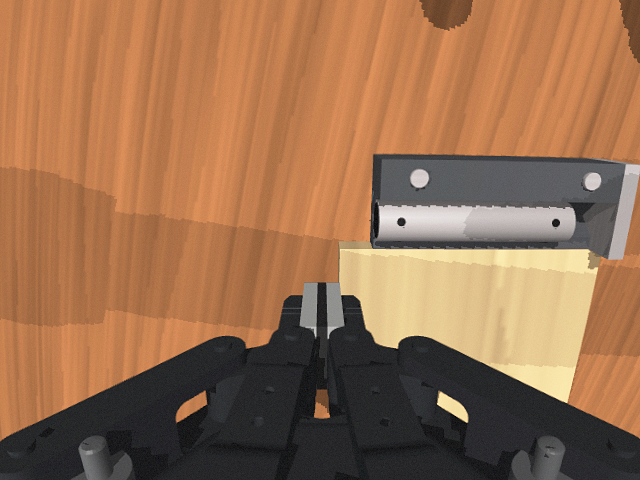

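The tube lies in the groove from (376,222) to (575,223), square with the fence. The fence's outer corner is at (374,155), the stop's face is at about x = 612, and the shut fingers are at about (322,300).

Run:
```python
from h import *
z=np.load("w2.npz"); w=(z['K'],z['D'],z['M'],z['t'])
q=np.array([.5986,.0610]);c,s=np.cos(.219),np.sin(.219);Q=np.array([[c,-s],[s,c]])
for n,uv,h in(("tube -x axis",(377,222),.027),("tube +x",(575,223),.027),("-x end hi/lo edge",(377,204),.027),("",(377,240),.027),("fence corner(-85,150)",(374,155),.044),("board corner(-110,81)",(340,248),.02),("stop far top(85,150)",(627,165),.044)):
    print(n,((onz(w,[uv],h)[0][:2]-q)@Q*1000).round(1))
o=telemetry.get_obs(); print('tcp',(o['tcp_pos'][:2]-q)@Q)
```

```text
tube -x axis [-83.7 104.1]
tube +x [ 65.1 103.9]
-x end hi/lo edge [-84.2 117.3]
 [-83.1  90.7]
fence corner(-85,150) [-89.7 153. ]
board corner(-110,81) [-109.6   82.3]
stop far top(85,150) [ 85.7 149.4]
tcp [-0.12303417  0.10410957]
```

Step 2's geometry is good: the axis is at jig y 104 against 105, and the −x end is at about −84. I descend so that the tips stand at about 25 mm.

Emit:
apply_moves --series "0 0 0.03 0 0 0 0;0 0 0.03 0 0 0 0;0 0 0.03 0 0 0 0;0 0 0.025 0 0 0 0;0 0 0.012 0 0 0 0;0 0 0.006 0 0 0 0;0 0 0.004 0 0 0 0;0 0 0 0 0 0 0;0 0 0 0 0 0 0"

```text
t: 11.35
tcp_pos: [0.4549, 0.1366, 0.0438]
orientation: [3.14, -0.0, 1.792]
ft_force: [0.3, 0.1, 0.2]
gripper_width: 0.0
```

Emit:
apply_moves --series "0 0.003 0 0 0 0 0;0 0.003 0 0 0 0 0;0 0.003 0 0 0 0 0;0 0.003 0 0 0 0 0;0 0.002 0 0 0 0 0;0 0.002 0 0 0 0 0;0 0.002 0 0 0 0 0;0 0.002 0 0 0 0 0;0 0.002 0 0 0 0 0;0 0.002 0 0 0 0 0;0 0.002 0 0 0 0 0;0 0.002 0 0 0 0 0;0 0.002 0 0 0 0 0;0 0.002 0 0 0 0 0;0 0 0 0 0 0 0;0 0 0 0 0 0 0"

```text
t: 12.68
tcp_pos: [0.4854, 0.1434, 0.0433]
orientation: [3.141, -0.0, 1.793]
ft_force: [0.8, -0.1, 0.6]
gripper_width: -0.0001
```

```bash
sed -i 's/220:370/200:350/' duo.py; python3 duo.py pics/d5.png
```

```text
12.6833 [0.48538402 0.1434169  0.04332829] [ 0.81780635 -0.08434482  0.62530734]
```

View pics/d5.png

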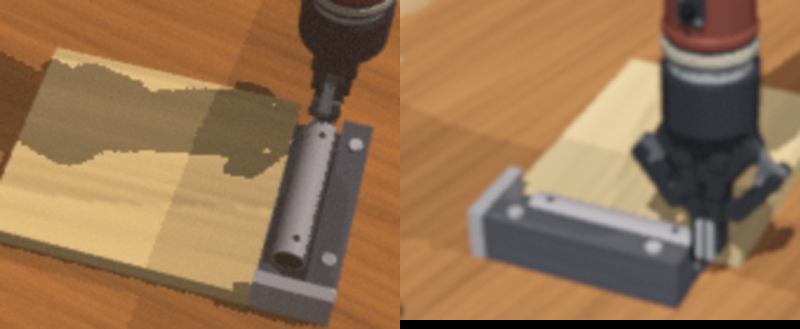

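The fingers are at the tube's −x end (side panel (692,235)), on the groove line and clear of the fence. I push along gently.

Emit:
apply_moves --series "0 0.002 0 0 0 0 0;0 0.002 0 0 0 0 0;0 0.002 0 0 0 0 0;0 0.002 0 0 0 0 0;0 0.002 0 0 0 0 0;0 0.002 0 0 0 0 0;0 0.002 0 0 0 0 0;0 0.002 0 0 0 0 0;0 0.001 0 0 0 0 0;0 0.001 0 0 0 0 0"

```text
t: 13.62
tcp_pos: [0.5029, 0.1473, 0.0433]
orientation: [-3.142, -0.0, 1.793]
ft_force: [-2.1, -1.1, 0.3]
gripper_width: -0.0002
```

Emit:
apply_moves --series "0 0.001 0 0 0 0 0;0 0.001 0 0 0 0 0;0 0.001 0 0 0 0 0"

```text
t: 13.87
tcp_pos: [0.5057, 0.148, 0.0434]
orientation: [-3.142, 0.0, 1.793]
ft_force: [-1.6, -0.3, 0.8]
gripper_width: 0.0001
```

Emit:
apply_moves --series "0 0.001 0 0 0 0 0;0 0.001 0 0 0 0 0"

```text
t: 14.03
tcp_pos: [0.5077, 0.1485, 0.0433]
orientation: [3.142, -0.0, 1.793]
ft_force: [-1.0, -0.6, -0.5]
gripper_width: 0.0
```

Emit:
apply_moves --series "0 0.001 0 0 0 0 0;0 0.001 0 0 0 0 0"

```text
t: 14.2
tcp_pos: [0.5097, 0.1489, 0.0433]
orientation: [-3.142, -0.0, 1.793]
ft_force: [-0.8, 0.7, -0.3]
gripper_width: 0.0005
```

Emit:
apply_moves --series "0 0.001 0 0 0 0 0;0 0.001 0 0 0 0 0"

```text
t: 14.37
tcp_pos: [0.5098, 0.1489, 0.0431]
orientation: [-3.138, 0.001, 1.793]
ft_force: [-5.3, -0.7, 3.1]
gripper_width: 0.0001
```

```bash
python3 duo.py pics/d6.png
python3 - <<'E'
from h import *
# grey profile along the groove line over the tube top (scene), pixel -> jig x
im=cv2.GaussianBlur(cams.get_image("scene"),(3,3),0); cs=cam("scene"); c,s=np.cos(.219),np.sin(.219)
for x in range(-80,100,4):
    P=np.array([[.5986+(x*c-105*s)/1e3,.061+(x*s+105*c)/1e3,.042]]); u,v=proj(cs,P)[0].round().astype(int)
    print(x,im[v,u].mean().round(),end='; ')
E
```

```text
14.3667 [0.50976937 0.14891809 0.04310884] [-5.3140838  -0.65590806  3.10267262]
-80 88.0; -76 89.0; -72 89.0; -68 90.0; -64 87.0; -60 66.0; -56 69.0; -52 129.0; -48 144.0; -44 130.0; -40 113.0; -36 137.0; -32 143.0; -28 146.0; -24 144.0; -20 146.0; -16 143.0; -12 144.0; -8 148.0; -4 144.0; 0 145.0; 4 142.0; 8 144.0; 12 147.0; 16 145.0; 20 147.0; 24 143.0; 28 145.0; 32 148.0; 36 145.0; 40 146.0; 44 144.0; 48 147.0; 52 144.0; 56 146.0; 60 149.0; 64 138.0; 68 118.0; 72 131.0; 76 148.0; 80 145.0; 84 146.0; 88 145.0; 92 143.0; 96 102.0;
```

Contact with the stop: the force rose to 5 N and the tool ceased to advance. The brightness profile puts the tube from about x = −55 to the plate. I back off, rise clear and look once more.

Emit:
apply_moves --series "0 -0.002 0 0 0 0 0;0 -0.004 0 0 0 0 0;0 -0.01 0 0 0 0 0;0 -0.02 0 0 0 0 0;0 -0.015 -0.02 0 0 0 0;0 0 -0.04 0 0 0 0;0 0 -0.04 0 0 0 0;0 0 -0.03 0 0 0 0;0 0 0 0 0 0 0;0 0 0 0 0 0 0;0 0 0 0 0 0 0"

```text
t: 15.43
tcp_pos: [0.4622, 0.1379, 0.1733]
orientation: [3.14, 0.0, 1.792]
ft_force: [0.6, 0.3, 0.4]
gripper_width: 0.0004
```

Run:
```python
from h import *
print(telemetry.get_obs()['ft_force'])
w=cams.get_image("wrist"); c=cam("wrist"); np.savez("w3.npz",K=c[0],D=c[1],M=c[2],t=c[3])
cv2.imwrite("pics/w3f.png",w[:,:,::-1])
s=cams.get_image("scene")[230:330,365:435]
a=cv2.resize(w[120:280,340:640],None,fx=2,fy=2,interpolation=cv2.INTER_CUBIC); b=cv2.resize(s,(196,280),interpolation=cv2.INTER_CUBIC)
b=cv2.copyMakeBorder(b,0,320-280,0,0,0); cv2.imwrite("pics/e.png",np.hstack([a,b])[:,:,::-1])
```

```text
[0.6099496  0.29112177 0.39479718]
```

View pics/e.png

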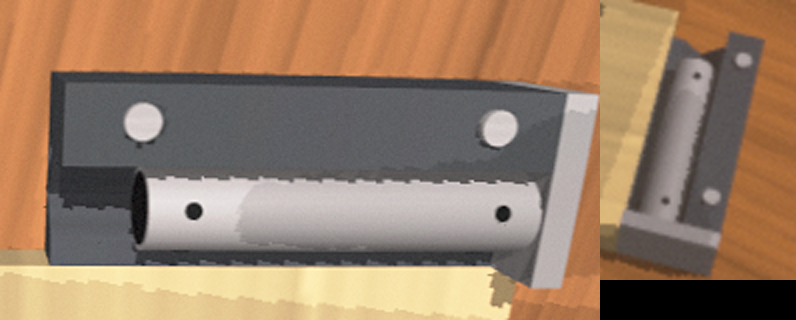

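The tube lies in the groove with its right end meeting the stop plate at (541,212), and the scene inset shows no gap. I'll make one numeric check before handing in.

Run:
```python
from h import *
z=np.load("w3.npz"); w=(z['K'],z['D'],z['M'],z['t'])
q=np.array([.5986,.0610]);c,s=np.cos(.219),np.sin(.219);Q=np.array([[c,-s],[s,c]])
for n,uv,h in(("-x end",(340+139/2,120+210/2),.027),("+x end, top",(340+541/2,120+212/2),.042),("hole-",(340+194/2,120+211/2),.042),("hole+",(340+503/2,120+213/2),.042),("plate top inner near(85,81)",(340+532/2,120+288/2),.044),("plate top inner far(85,150)",(340+567/2,120+94/2),.044)):
    print(n,((onz(w,[uv],h)[0][:2]-q)@Q*1000).round(1))
```

```text
-x end [-56.2 104.6]
+x end, top [ 82.2 108.6]
hole- [-41.2 108.2]
hole+ [ 67.8 108.2]
plate top inner near(85,81) [83.  81.4]
plate top inner far(85,150) [ 82.4 149.6]
```

In one frame, the tube's end measures 82.2 mm and the plate's face 82.7 mm, so they touch within the measurement error. Handing in.

```bash
python3 -c "
from station import close_job; print(close_job())"
```

```text
the job is handed in; nothing more can be done
None
```

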